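Zero the burr grinder and set it a quarter turn open

TASK

New burrs went into the small grinder, so its grind has to be set afresh: turn the six-sided adjusting dial on top clockwise until you feel the burrs just touch, without forcing it any further, then back it off a quarter turn from where they touched and swing the red-handled clamp lever fully over so that the setting stays. Leave the steel jigger under the spout and everything else on the worktop where it stands.

Things in the scene. Friction and masses are not known exactly. Their poses are not given: they have to be found in the camera images.
- grinder: white coffee grinder, fixed to the worktop, 160 x 116 mm on plan, head 150 mm high. Origin: on the worktop, straight below the dial's axis; z up, -x is its front (spout side, over the jigger), +x its motor column. Its place and yaw vary.
- dial_grip (a point): grip point of the adjusting dial: on its axis, 180 mm above the worktop. Grey hexagonal knob, 44 mm across flats; flats 25 mm wide, from 161 to 199 mm above the worktop, above a round dark skirt of 60 mm diameter (152 to 161 mm). x axis points to the red mark on one corner; flats face 30, 90, 150, ... degrees from x. z up.
- dial_mark (a point): red index mark on the dial's top, 22 mm from its axis. Seen from above, clockwise screws the upper burr down, anticlockwise lifts it; drag about 0.06 N m. The dial starts 0.9 to 2.4 rad from the point where the burrs touch; that point differs each time and cannot be seen (mark and graduation show angles only). The dial stays where it is left.
- burr_face (a point): upper burr, hidden in the head: rises 1.0 mm per anticlockwise turn of the dial and stands 130 mm above the grinder's origin when the burrs touch: too little to read from a measured pose.
- lower_burr (a point): lower burr, hidden too, on a stiff spring at 130 mm above the grinder's origin. From first touch on, the dial's resistance grows by about 1.5 N m per rad of further turning, as it presses the lower burr down (1 mm per turn); 0.3 rad beyond first touch (about 0.5 N m) damages the burrs. Let go there, the dial springs back to within 0.06 rad of first touch.
- lock (a joint): clamp lever, rad: 0 to 0.15 at the start (loose), 1.15 at its stop (clamped); counts clockwise seen from above. It stays where it is left, drag about 0.1 N m; over its last 0.8 rad an eccentric presses a small brake pad on the dial's skirt (a little stiffer, easing just before the stop), which may shift the dial by up to 0.05 rad.
- lock_tip (a point): on the axis of the lever's upright red handle (post of 13 mm diameter, from 163 to 190 mm above the worktop), 180 mm above the worktop. Its x axis points outwards along the lever, away from the pivot, which is vertical and 55 mm away.
- lock_pivot (a point): pivot of the clamp lever, on top of the grinder's head, 45.5 mm to the right (-y) of the dial's axis; axes as the grinder's. At 0 rad the lever points to bearing -58 degrees in the grinder's frame (right and back), fully over to -124 degrees (right and front).
- jigger: double-ended steel jigger, 44 mm diameter, 88 mm high, standing loose on the grinder's base plate under the spout (on its x axis, 38 mm in front of the origin). Origin: centre of its foot. Stays.
- coupe_glass: blue ribbed cocktail glass, 130 mm wide, 194 mm high, on the right. Origin: centre of its foot. Stays.
- corkscrew: steel wing corkscrew standing on its bell, 41 x 64 x 166 mm, on the right in front. Origin: centre of its foot. Stays.
- wine_stopper: steel ball wine stopper, 37 mm diameter, 73 mm high, on the left. Origin: centre of its foot. Stays.
- bar_spoon: twisted bar spoon, 256 mm long, lying on the left. Origin: centre of its underside. Stays.

How it is judged:
On the way, in this order (a step that is already met when the one before it is completed fails the run):
1. the dial is turned in until the burrs touch (z of burr_face in the frame of grinder below 0.130005 m), for 0.2 s.
2. the dial is backed off a quarter turn (90 +- 20 degrees) from first touch, the clamp still loose (z of burr_face in the frame of grinder between 0.130194 and 0.130305 m and value of joint lock below 0.4 rad), for 0.2 s.
3. the clamp lever is swung fully over with the setting kept (z of burr_face in the frame of grinder between 0.130194 and 0.130305 m and value of joint lock above 1 rad), for 0.2 s.
At the end, for the whole second after the job is handed in: The dial stands a quarter turn (90 degrees, give or take 20) anticlockwise from where the burrs first touch, the clamp lever is fully over (past 1.0 rad of 1.15), the jigger stands upright under the spout (all of step 3 and angle between jigger's own z axis and vertical below 0.2 rad).
It fails at once if the dial is forced: turned more than 0.3 rad (17 degrees) beyond first touch, about 0.5 N m (z of lower_burr in the frame of grinder below 0.129952 m).
It fails at once if a bystander is shifted by more than 30 mm or the jigger knocked over (distance of any of jigger, coupe_glass, corkscrew, wine_stopper, bar_spoon from where it was at the start of the episode above 0.03 m or angle between jigger's own z axis and vertical above 0.5 rad).
It also fails if it takes over 72 s, if anything falls off the work surface, if the arm or the gripper's body presses on something with over 40 N, if the wrist force passes 120 N, or if a joint passes its speed limit or range.

ROBOT

A 6-joint arm with a two-finger parallel gripper is mounted at the origin on a cart in front of the work surface, level with it; the furniture and walls round the work are solid. World frame = base frame: x ahead of the robot, y to its left, z up, the work surface at z = 0. Lengths are in m, angles in rad, forces in N, time in s.
With the tool pointing down it reaches from about 0.25 to 0.725 m from the base axis. Payload 9.7 kg.
Tool frame: the origin (TCP) lies between the finger pads; the fingertips stand 19 mm ahead of it and the grasp point (between the pads) is the TCP; z points along the fingers, y is the direction in which the jaws open and shut (so a half turn about z gives the same grasp; the last joint's range is limited). The gripper opens to 85 mm and grips with 20 to 120 N. Pads are 22 mm wide; open, the fingers measure 114 mm over their backs; the gripper's body (76 mm by 85 mm) begins 54 mm behind the grasp point. The pads swing forward as they close: fully open they stand 13 mm farther back than shut.
Start: joints at [-1.161, 0.087, 0.176, 1.66, 0, 1.571], TCP at [0.219, -0.504, 0.23] pointing down, gripper open.
Joint ranges: [-3.13, 3.13], [-0.85, 1.81], [-1.15, 1.24], [-2.2, 2.28], [-1.44, 1.52], [-3.14, 3.14]. Speed limits (rad/s): [2.22, 2.22, 2.57, 3.14, 3.14, 3.14].

INTERFACE

Orientations are given as a 3x3 rotation matrix whose columns are the frame's x, y, z axes.
In Python, from plant import observe, optics, close_job gives the robot as it stands.
- The arm moves only by the tool send_rows, never from a script. Its argument "increments" is a list of rows, each a list of 6 numbers: the shift along the tool's x, y, z in cm, then the turn, a rotation vector about the tool's x, y, z in degrees. A call has 1 to 5 rows; each row is the pose to reach, as a shift and turn from the pose measured when the call began, along the tool's axes at that moment; what a row does not reach only later rows make up. A row lasts 1/10 s, in which the tool goes at most 50 mm and 8.59 degrees, less where a joint would pass 70% of its speed; a pose out of reach is approached as far as the arm can. A call with a gripper value outside its range is refused whole. "gripper" is the opening, from 0 (shut) to 1 (fully open), set as the call begins (left out, the last holds). The fingers move at their own pace and stop on an object; "squeeze" is the grip in N (left out, the last holds). Time passes only in rows, so rows that repeat a pose let the fingers close. It gives the time, the measured TCP pose, the force and the opening at its end, in the units of the state.
- observe(): the state, without advancing time (a new reading comes with each control period).
- optics.grab_frame(name): name is "side" or "top"; returns a dict with "image" (400x640x3 uint8, red, green, blue), "camera_matrix" (3x3 intrinsics, pixels), "D" ([k1, k2, p1, p2, k3] as OpenCV has them; the pictures are not rectified), "xyz" and "rotation" of the camera in the world. Camera axes: x right, y down, z forward; pixel columns grow to the right and rows downward; lengths in m; the calibration is good to about 2 mm. A picture is of the moment at which its call begins. There is no depth.
- close_job(): hands the job in, once; it reports no verdict.
The state is a dict: "time": time; "qpos": joint angles; "qvel": joint speeds; "tau": joint torques, N m; "tool_pos": TCP position; "tcp_rot": TCP orientation; "wrist_force": force on the tool from outside, world axes, zero at the start; "moment": the same for the moment, N m; "opening": finger opening in m.
Only numpy, scipy, OpenCV 4.12 (cv2) and the standard library are available. Lean on these libraries where they do the work, as an engineer would, in place of code of your own. Each camera call takes 0.05 s, during which the arm holds its last target. There are 200 camera calls.

## Working session

There is one attempt and no reset: what is moved stays moved. The work goes in short steps, Python scripts to look and compute and a tool call to move; the robot and the scene stay as the last step left them, time stands still between calls to the robot, and variables do not carry over. Pictures are saved under pics/ and viewed, about 8 in all and at most 12, crops included, and the job is handed in when it is done.

Besides the shell and the picture viewer there is one more tool, called after "Call:" as a command line: name --pt "numbers of a row" for each row, then --argument value for the rest. send_rows: Moves the arm, as the interface text tells. Its arguments: {"type":"object","properties":{"increments":{"type":"array"},"gripper":{"type":"number"},"squeeze":{"type":"number"}},"required":["increments"]}

```bash
mkdir -p pics; ls; python3 - <<'E'
from plant import observe, optics
import cv2, numpy as np
s=observe(); print({k:np.round(v,3).tolist() for k,v in s.items()})
for n in("side","top"):
    f=optics.grab_frame(n); np.savez(n+"0.npz",**f)
    cv2.imwrite(f"pics/{n}0.png",f["image"][:,:,::-1]); print(n,f["camera_matrix"],f["D"],f["xyz"],f["rotation"])
E
```

```text
pics
{'time': 0.0, 'qpos': [-1.161, 0.087, 0.175, 1.66, -0.0, 1.571], 'qvel': [-0.002, 0.0, -0.001, 0.0, 0.0, -0.0], 'tau': [0.0, -52.039, 46.481, 0.016, -0.0, 0.0], 'tool_pos': [0.219, -0.504, 0.229], 'tcp_rot': [[0.917, 0.398, -0.001], [0.398, -0.917, 0.001], [-0.0, -0.001, -1.0]], 'wrist_force': [0.178, 0.335, 0.63], 'moment': [0.023, -0.009, 0.029], 'opening': 0.085}
side [[482.71963069   0.         323.97477379]
 [  0.         482.71963069 195.10574831]
 [  0.           0.           1.        ]] [-0.01943355  0.          0.          0.          0.        ] [-0.16630107  0.96381585  0.64083186] [[-0.82710004 -0.22590407  0.51465802]
 [-0.5617924   0.30430386 -0.76927788]
 [ 0.01717058 -0.92540073 -0.37860092]]
top [[364.72291437   0.         317.75214135]
 [  0.         364.72291437 203.06291542]
 [  0.           0.           1.        ]] [-0.08198798  0.          0.          0.          0.        ] [ 0.3623461  -0.05255114  1.33745283] [[-0.00934235 -0.99238046  0.12285663]
 [-0.9999172   0.01035849  0.00763487]
 [-0.0088493  -0.12277513 -0.99239506]]
```

View pics/side0.png

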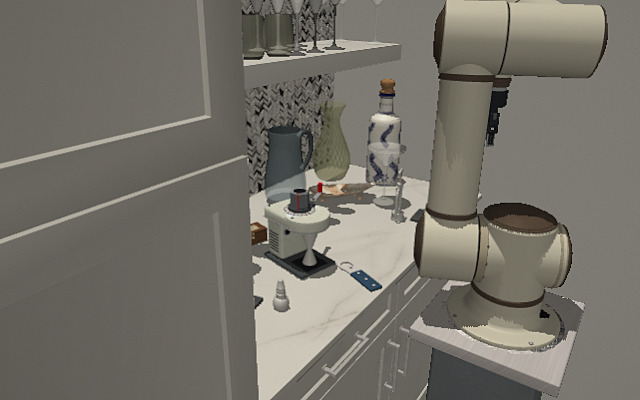

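View pics/top0.png

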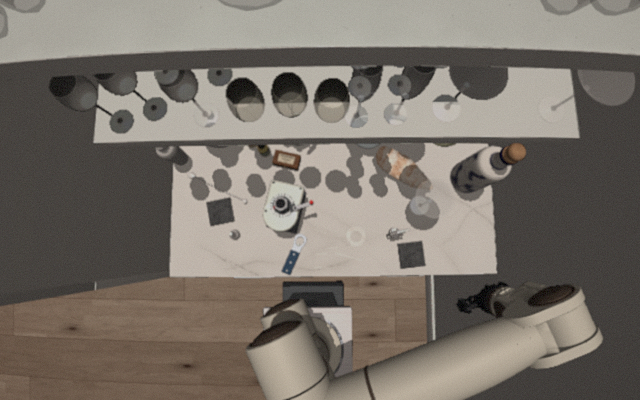

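Side view: dial at about (300,200), red handle (320,187). Top view: dial at about (282,204), red handle (311,203). Next I zoom in on both and measure.

```bash
cat > h.py <<'E'
import cv2, numpy as np
def load(n): return dict(np.load(n+".npz"))
def ray(f,uv):
    p=cv2.undistortPoints(np.array([[uv]],float),f["camera_matrix"],f["D"])[0,0]
    d=f["rotation"]@np.r_[p,1]; return f["xyz"],d/np.linalg.norm(d)
def onplane(f,uv,z):
    o,d=ray(f,uv); return o+d*(z-o[2])/d[2]
def tri(fa,a,fb,b):
    (o1,d1),(o2,d2)=ray(fa,a),ray(fb,b)
    t=np.linalg.lstsq(np.c_[d1,-d2],o2-o1,rcond=None)[0]
    p,q=o1+t[0]*d1,o2+t[1]*d2; return (p+q)/2,np.linalg.norm(p-q)
def proj(f,P):
    R=f["rotation"].T; return cv2.projectPoints(np.array(P,float).reshape(-1,3),cv2.Rodrigues(R)[0],-R@f["xyz"],f["camera_matrix"],f["D"])[0][:,0]
def reds(f,box):
    im=f["image"].astype(int); m=((im[...,0]>100)&(im[...,0]>1.8*im[...,1])&(im[...,0]>1.8*im[...,2])).astype(np.uint8)
    M=np.zeros_like(m); x0,y0,x1,y1=box; M[y0:y1,x0:x1]=m[y0:y1,x0:x1]
    n,l,st,c=cv2.connectedComponentsWithStats(M); return [(c[i].round(2).tolist(),st[i].tolist()) for i in range(1,n)]
E
python3 - <<'E'
from h import *
s,t=load("side0"),load("top0")
print(reds(s,(280,170,340,220)));print(reds(t,(255,180,330,230)))
a=cv2.resize(s["image"][160:280,255:345],None,fx=4.4,fy=4.4,interpolation=cv2.INTER_CUBIC)
b=cv2.resize(t["image"][175:240,255:320],None,fx=6,fy=6,interpolation=cv2.INTER_CUBIC)
H=np.zeros((530,800,3),np.uint8);H[:a.shape[0],:a.shape[1]]=a[:530];H[:b.shape[0],400:400+b.shape[1]]=b
cv2.imwrite("pics/z0.png",H[:,:,::-1])
E
```

```text
[([319.54, 187.14], [318, 183, 4, 10, 37]), ([297.67, 194.67], [297, 194, 2, 2, 3]), ([297.5, 202.0], [297, 197, 2, 11, 22])]
[([311.0, 202.0], [310, 201, 3, 3, 9])]
```

View pics/z0.png

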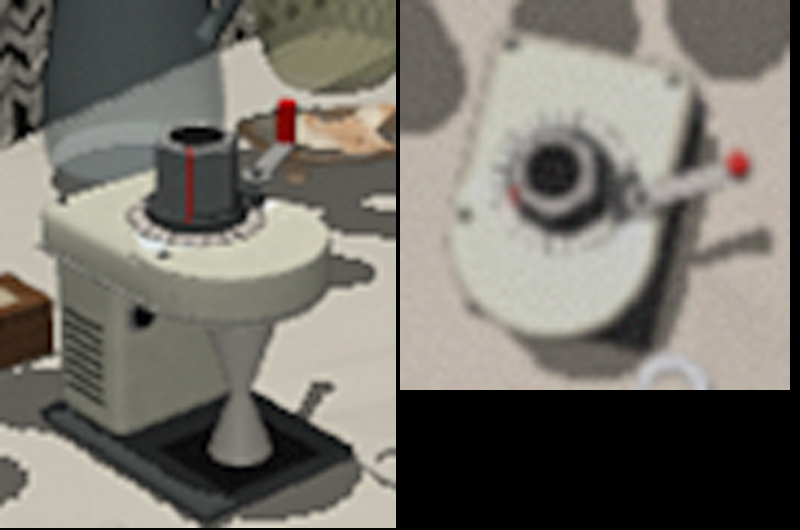

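Zoomed crop: dial top centre at about (299.3,190.2) in side and (279.9,203.2) in top. The red mark is at about (297.6,202) in side, a line down one corner, and (273.7,206.7) in top. The lever points right in the top view, with its handle at (311,202).

```bash
python3 - <<'E'
from h import *
s,t=load("side0"),load("top0")
D=tri(s,(299.3,190.2),t,(279.9,203.2));print("dialtop",D)
Ht=tri(s,(319.5,183),t,(311,202));print("handle top",Ht)
d=D[0]
print("on planes",onplane(s,(299.3,190.2),.199),onplane(t,(279.9,203.2),.199),onplane(s,(319.5,187.1),.1765),onplane(t,(311,202),.19))
M=onplane(t,(273.7,206.7),.195);Ms=onplane(s,(297.6,194.5),.199);print("mark",M,Ms)
dt=onplane(t,(279.9,203.2),.199);ds=onplane(s,(299.3,190.2),.199)
for m,c in((M,dt),(Ms,ds)):print(np.degrees(np.arctan2(*(m-c)[1::-1])),np.linalg.norm((m-c)[:2]))
# yaw: motor column edges via head corners (back corners in top crop) at z .15
for c in((512,42),(690,75),(463,215),(460,235)):
  print(onplane(t,((c[0]-400)/6+254.5,c[1]/6+174.5),.15))
# pivot
pv=onplane(t,((632-400)/6+254.5,193/6+174.5),.16);print("pivot",pv, np.degrees(np.arctan2(*(pv-d)[1::-1])),np.linalg.norm((pv-d)[:2]))
# solve yaw from handle: dial c + R(yaw)*((0,-.0455)+.055*(cos b,sin b)); b=-58-q
for hh in (onplane(t,(311,202),.188),onplane(s,(319.5,187.1),.1765)):
 v=(hh-d)[:2]
 for q in (0,.075,.15):
  b=np.radians(-58)-q; w=np.array([.055*np.cos(b),-.0455+.055*np.sin(b)])
  print("q",q,"yaw",np.degrees(np.arctan2(v[1],v[0])-np.arctan2(w[1],w[0])),np.linalg.norm(v),np.linalg.norm(w))
E
```

```text
dialtop (array([0.50332763, 0.0749903 , 0.1984096 ]), np.float64(0.0019853108803561227))
handle top (array([ 0.50842422, -0.02226979,  0.18649907]), np.float64(9.181776250413716e-05))
on planes [0.50137039 0.07596715 0.199     ] [0.50409411 0.07547786 0.199     ] [ 0.50586043 -0.01888416  0.1765    ] [ 0.50801923 -0.02233786  0.19      ]
mark [0.49365324 0.09553627 0.195     ] [0.48776885 0.10092877 0.199     ]
117.49803355390945 0.022613077583026286
118.58588416688099 0.028426817580354237
[0.58288483 0.10364755 0.15      ]
[0.56328826 0.00532978 0.15      ]
[0.48711113 0.12997133 0.15      ]
[0.47613813 0.13153207 0.15      ]
pivot [0.4971378  0.03657611 0.16      ] -99.15360435571495 0.03890969096282571
q 0 yaw -14.642211689886693 0.0974011362101484 0.09664228226435317
q 0.075 yaw -12.276195571688106 0.0974011362101484 0.09760394830204798
q 0.15 yaw -9.914127870766487 0.0974011362101484 0.09842975391014595
q 0 yaw -16.007129128992872 0.09390862068904653 0.09664228226435317
q 0.075 yaw -13.641113010794284 0.09390862068904653 0.09760394830204798
q 0.15 yaw -11.279045309872664 0.09390862068904653 0.09842975391014595
```

```bash
cat >> h.py <<'E'
from scipy.spatial.transform import Rotation as Ro
def plan(p,b):  # increments to world p, tool down, jaw y at bearing b deg
    from plant import observe
    s=observe(); R=np.array(s["tcp_rot"]); b=np.radians(b)
    y=np.array([np.cos(b),np.sin(b),0]); z=np.array([0,0,-1.]); T=np.c_[np.cross(y,z),y,z]
    print("cm",np.round(R.T@(np.array(p)-s["tool_pos"])*100,2),"rv",np.round(np.degrees(Ro.from_matrix(R.T@T).as_rotvec()),2))
def st():
    from plant import observe
    s=observe(); R=np.array(s["tcp_rot"])
    print("t",round(s["time"],2),"p",np.round(s["tool_pos"],4),"yb",round(np.degrees(np.arctan2(R[1,1],R[0,1])),2),"z",np.round(R[:,2],3),"F",np.round(s["wrist_force"],2),"M",np.round(s["moment"],3),"op",round(s["opening"],4),"q",np.round(np.degrees(s["qpos"]),1))
E
```

Call:
send_rows --pt "0 0 -10 0 0 -43" --pt "0 0 -10 0 0 -43" --pt "0 0 -10 0 0 -43" --pt "0 0 -10 0 0 -43" --pt "0 0 -10 0 0 -43" --gripper 0.75 --squeeze 50

```text
time: 0.6
tool_pos: [0.2192, -0.5045, 0.3291]
tcp_rot: [[0.394, 0.919, -0.001], [0.919, -0.394, 0.001], [0.001, -0.001, -1.0]]
wrist_force: [0.3, 0.4, -0.6]
opening: 0.0638
```

```bash
python3 -c "
from h import *
st();plan((.503,.075,.33),88)"
```

```text
t 0.6 p [ 0.2192 -0.5045  0.3291] yb -23.19 z [-0.001  0.001 -1.   ] F [ 0.33  0.39 -0.55] M [-0.008 -0.036 -0.011] op 0.0638 q [-66.5   8.8  25.7 106.9  -0.   46.7]
cm [ 6.445e+01  3.270e+00 -4.000e-02] rv [ 1.0000e-02 -8.0000e-02 -1.1119e+02]
```

Call:
send_rows --pt "64.5 3.3 0 0 0 -111" --pt "64.5 3.3 0 0 0 -111" --pt "64.5 3.3 0 0 0 -111" --pt "64.5 3.3 0 0 0 -111" --pt "64.5 3.3 0 0 0 -111"

```text
time: 1.1
tool_pos: [0.3295, -0.2781, 0.3291]
tcp_rot: [[-0.338, 0.941, -0.001], [0.941, 0.338, 0.001], [0.001, -0.0, -1.0]]
wrist_force: [0.7, -0.5, 0.5]
opening: 0.0638
```

```bash
python3 -c "
from h import *
st();plan((.503,.075,.33),88)"
```

```text
t 1.1 p [ 0.3295 -0.2781  0.3291] yb 19.74 z [-0.001  0.001 -1.   ] F [ 0.75 -0.5   0.49] M [-0.04  -0.038 -0.047] op 0.0638 q [-40.2  -7.5   9.2 106.7   0.   30.1]
cm [27.38 28.26 -0.06] rv [ 5.000e-02 -8.000e-02 -6.826e+01]
```

Call:
send_rows --pt "27.4 28.2 0 0 0 -68" --pt "27.4 28.2 0 0 0 -68" --pt "27.4 28.2 0 0 0 -68" --pt "27.4 28.2 0 0 0 -68" --pt "27.4 28.2 0 0 0 -68"

```text
time: 1.6
tool_pos: [0.4391, -0.0532, 0.3293]
tcp_rot: [[-0.889, 0.458, -0.0], [0.458, 0.889, 0.001], [0.001, 0.001, -1.0]]
wrist_force: [0.9, -0.4, -0.0]
opening: 0.0637
```

```bash
python3 -c "
from h import *
st();plan((.503,.075,.25),88)"
```

```text
t 1.6 p [ 0.4391 -0.0532  0.3293] yb 62.75 z [-0.     0.001 -1.   ] F [ 0.88 -0.36 -0.05] M [-0.077 -0.042  0.043] op 0.0637 q [-6.900e+00 -6.100e+00  1.050e+01  1.066e+02  1.000e-01  2.030e+01]
cm [ 0.18 14.31  7.95] rv [  0.06  -0.04 -25.25]
```

Call:
send_rows --pt "0.2 14.3 8 0 0 -25" --pt "0.2 14.3 8 0 0 -25" --pt "0.2 14.3 8 0 0 -25" --pt "0.2 14.3 8 0 0 -25" --pt "0.2 14.3 8 0 0 -25"

```text
time: 2.1
tool_pos: [0.5026, 0.0764, 0.2474]
tcp_rot: [[-0.999, 0.038, -0.004], [0.038, 0.999, 0.001], [0.004, 0.0, -1.0]]
wrist_force: [-0.0, -0.2, 0.6]
opening: 0.0643
```

```bash
python3 - <<'E'
from h import *
from plant import optics
st();plan((.503,.075,.188),88)
for n in("side","top"):
    f=optics.grab_frame(n); np.savez(n+"1.npz",**f)
    print(proj(f,[[.503,.075,.23],[.503,.075,.199],[.503,.075,.25]]))
s,t=load("side1"),load("top1")
a=cv2.resize(s["image"][130:230,250:350],None,fx=4,fy=4,interpolation=cv2.INTER_CUBIC)
b=cv2.resize(t["image"][150:250,230:330],None,fx=4,fy=4,interpolation=cv2.INTER_CUBIC)
cv2.imwrite("pics/z1.png",np.hstack([a,b])[:,:,::-1])
E
```

```text
t 2.1 p [0.5026 0.0764 0.2474] yb 87.82 z [-0.004  0.001 -1.   ] F [-0.01 -0.24  0.59] M [-0.046  0.039  0.042] op 0.0643 q [ 8.6 -0.1  6.8 97.1  0.1 10.8]
cm [-0.07 -0.14  5.94] rv [ 0.03 -0.23 -0.18]
[[298.97792071 178.19039385]
 [299.00786898 189.93903044]
 [298.95859554 170.48678096]]
[[278.92458461 202.31500453]
 [280.05009762 203.54308073]
 [278.16510393 201.48623465]]
```

View pics/z1.png

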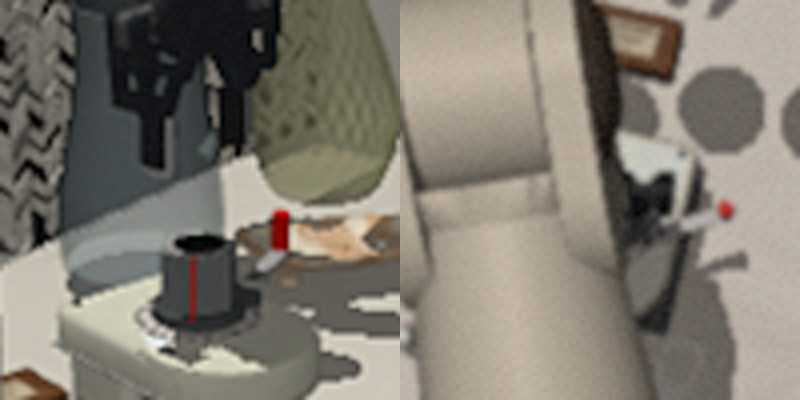

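The side view shows the two fingertips at about crop x 155 and 235, either side of the dial (crop x 198), and the alignment looks right. Descending.

Call:
send_rows --pt "0 -0.1 1.5 0 0 0" --pt "0 -0.1 3 0 0 0" --pt "0 -0.1 4.5 0 0 0" --pt "0 -0.1 5.9 0 -0.2 0" --pt "0 -0.1 5.9 0 -0.2 0"

```text
time: 2.7
tool_pos: [0.5018, 0.0721, 0.1907]
tcp_rot: [[-0.999, 0.043, 0.002], [0.043, 0.999, 0.0], [-0.002, 0.0, -1.0]]
wrist_force: [1.1, 0.6, 0.6]
opening: 0.0639
```

```bash
python3 -c "
from h import *
st();plan((.503,.075,.188),88)"
```

```text
t 2.7 p [0.5018 0.0721 0.1907] yb 87.53 z [ 0.002  0.    -1.   ] F [1.08 0.61 0.65] M [-0.037 -0.004 -0.054] op 0.0639 q [ 8.2 -1.7 -1.1 90.5  0.  10.6]
cm [-0.1   0.3   0.27] rv [ 0.02  0.13 -0.47]
```

Call:
send_rows --pt "-0.1 0.3 0.2 0 0 0" --pt "-0.1 0.3 0.2 0 0 0"

```text
time: 2.9
tool_pos: [0.5033, 0.0746, 0.1898]
tcp_rot: [[-0.999, 0.045, 0.004], [0.045, 0.999, 0.0], [-0.004, 0.001, -1.0]]
wrist_force: [0.2, -0.2, 0.2]
opening: 0.064
```

Call:
send_rows --pt "0 0 0 0 0 0" --pt "0 0 0 0 0 0" --pt "0 0 0 0 0 0" --pt "0 0 0 0 0 0" --pt "0 0 0 0 0 0" --gripper 0.3 --squeeze 40

```text
time: 3.4
tool_pos: [0.5037, 0.0745, 0.1911]
tcp_rot: [[-0.999, 0.045, 0.006], [0.045, 0.999, 0.0], [-0.006, 0.001, -1.0]]
wrist_force: [-0.3, -1.1, 5.0]
opening: 0.0423
```

```bash
python3 -c "
from h import *
st()"
```

```text
t 3.4 p [0.5037 0.0745 0.1911] yb 87.44 z [ 0.006  0.    -1.   ] F [-0.27 -1.07  4.95] M [-0.318  0.154 -0.001] op 0.0423 q [ 8.4 -1.6 -0.9 90.3 -0.  11. ]
```

Call:
send_rows --pt "0 0 0 0 0 8" --pt "0 0 0 0 0 16" --pt "0 0 0 0 0 24" --pt "0 0 0 0 0 32" --pt "0 0 0 0 0 40"

```text
time: 3.9
tool_pos: [0.5037, 0.0745, 0.1912]
tcp_rot: [[-0.733, 0.68, 0.006], [0.68, 0.733, 0.0], [-0.004, 0.004, -1.0]]
wrist_force: [-0.1, -1.0, -0.9]
opening: 0.0425
```

```bash
python3 -c "
from h import *
st()"
```

```text
t 3.9 p [0.5037 0.0745 0.1912] yb 47.12 z [ 0.006  0.    -1.   ] F [-0.11 -1.05 -0.93] M [-0.105  0.083  0.067] op 0.0425 q [ 8.4 -1.6 -0.9 90.3 -0.  51.3]
```

Call:
send_rows --pt "0 0 0 0 0 3" --pt "0 0 0 0 0 6" --pt "0 0 0 0 0 8" --pt "0 0 0 0 0 8"

```text
time: 4.3
tool_pos: [0.5036, 0.0745, 0.1912]
tcp_rot: [[-0.631, 0.776, 0.005], [0.776, 0.631, 0.0], [-0.003, 0.004, -1.0]]
wrist_force: [0.3, 0.7, -1.6]
opening: 0.0424
```

```bash
python3 -c "
from h import *
st()"
```

```text
t 4.3 p [0.5036 0.0745 0.1912] yb 39.1 z [ 0.005  0.    -1.   ] F [ 0.26  0.68 -1.6 ] M [-0.063  0.032  0.034] op 0.0424 q [ 8.4 -1.6 -0.9 90.4 -0.  59.3]
```

```bash
cat >> h.py <<'E'
def mz(n=4):
    from plant import observe,optics
    m=[observe()["moment"][2]]; q6=[observe()["tau"][5]]
    for _ in range(n): optics.grab_frame("side"); s=observe(); m.append(s["moment"][2]); q6.append(s["tau"][5])
    st(); print("Mz mean %.3f sd %.3f tau6 %.3f"%(np.mean(m),np.std(m),np.mean(q6)))
E
python3 -c "
from h import *
mz()"
```

```text
t 4.5 p [0.5036 0.0745 0.1913] yb 39.17 z [ 0.005  0.    -1.   ] F [-0.28  0.08 -0.85] M [-0.073  0.062  0.025] op 0.0422 q [ 8.4 -1.6 -0.9 90.4 -0.  59.3]
Mz mean 0.045 sd 0.028 tau6 0.229
```

Call:
send_rows --pt "0 0 0 0 0 3" --pt "0 0 0 0 0 6" --pt "0 0 0 0 0 8" --pt "0 0 0 0 0 8"

```text
time: 4.9
tool_pos: [0.5036, 0.0745, 0.1913]
tcp_rot: [[-0.518, 0.856, 0.005], [0.856, 0.518, 0.0], [-0.003, 0.005, -1.0]]
wrist_force: [-0.0, 0.8, -2.6]
opening: 0.0423
```

```bash
python3 -c "
from h import *
mz()"
```

```text
t 5.1 p [0.5036 0.0745 0.1912] yb 31.23 z [ 0.005  0.    -1.   ] F [ 0.39  0.46 -1.48] M [-0.046 -0.017  0.019] op 0.0421 q [ 8.4 -1.6 -0.9 90.4 -0.  67.2]
Mz mean 0.061 sd 0.024 tau6 0.225
```

Call:
send_rows --pt "0 0 0 0 0 3" --pt "0 0 0 0 0 6" --pt "0 0 0 0 0 8" --pt "0 0 0 0 0 8"

```text
time: 5.5
tool_pos: [0.5037, 0.0745, 0.1912]
tcp_rot: [[-0.395, 0.919, 0.005], [0.919, 0.395, 0.0], [-0.002, 0.005, -1.0]]
wrist_force: [0.6, 0.2, -1.5]
opening: 0.0419
```

```bash
python3 -c "
from h import *
mz(3)"
```

```text
t 5.65 p [0.5036 0.0745 0.1912] yb 23.31 z [ 0.005  0.    -1.   ] F [ 0.7   0.1  -1.96] M [ 0.024 -0.019  0.096] op 0.0419 q [ 8.4 -1.6 -0.9 90.4 -0.  75.1]
Mz mean 0.092 sd 0.008 tau6 0.269
```

Call:
send_rows --pt "0 0 0 0 0 2.5" --pt "0 0 0 0 0 5" --pt "0 0 0 0 0 5"

```text
time: 5.95
tool_pos: [0.5037, 0.0745, 0.1912]
tcp_rot: [[-0.314, 0.949, 0.005], [0.949, 0.314, 0.0], [-0.002, 0.005, -1.0]]
wrist_force: [-0.2, 0.4, -2.0]
opening: 0.0425
```

```bash
python3 -c "
from h import *
mz(3)"
```

```text
t 6.1 p [0.5036 0.0745 0.1912] yb 18.4 z [ 0.005  0.    -1.   ] F [ 0.33  0.72 -1.36] M [-0.035  0.037  0.063] op 0.0423 q [ 8.4 -1.6 -0.9 90.4 -0.  80. ]
Mz mean 0.066 sd 0.011 tau6 0.307
```

Still free, since contact would have shown a rise of about 0.13 N m. Continuing.

Call:
send_rows --pt "0 0 0 0 0 3" --pt "0 0 0 0 0 6" --pt "0 0 0 0 0 8" --pt "0 0 0 0 0 8"

```text
time: 6.5
tool_pos: [0.5037, 0.0746, 0.1912]
tcp_rot: [[-0.181, 0.983, 0.005], [0.983, 0.181, 0.0], [-0.001, 0.005, -1.0]]
wrist_force: [-0.1, 0.8, -1.7]
opening: 0.0419
```

```bash
python3 -c "
from h import *
mz(4)"
```

```text
t 6.7 p [0.5037 0.0745 0.1913] yb 10.46 z [ 0.005  0.    -1.   ] F [ 0.82  0.48 -1.96] M [0.02  0.049 0.107] op 0.0422 q [ 8.4 -1.6 -0.9 90.3 -0.  88. ]
Mz mean 0.074 sd 0.024 tau6 0.221
```

Call:
send_rows --pt "0 0 0 0 0 3" --pt "0 0 0 0 0 6" --pt "0 0 0 0 0 8" --pt "0 0 0 0 0 8"

```text
time: 7.1
tool_pos: [0.5037, 0.0745, 0.1913]
tcp_rot: [[-0.043, 0.999, 0.005], [0.999, 0.043, 0.0], [0.0, 0.005, -1.0]]
wrist_force: [1.0, 0.9, -2.6]
opening: 0.0422
```

```bash
python3 -c "
from h import *
mz(4)"
```

```text
t 7.3 p [0.5037 0.0745 0.1912] yb 2.53 z [ 0.006  0.    -1.   ] F [ 0.19  0.56 -2.02] M [ 0.039 -0.028  0.043] op 0.0425 q [ 8.4 -1.6 -0.9 90.3 -0.  95.9]
Mz mean 0.039 sd 0.023 tau6 0.223
```

Call:
send_rows --pt "0 0 0 0 0 3" --pt "0 0 0 0 0 6" --pt "0 0 0 0 0 8" --pt "0 0 0 0 0 8"

```text
time: 7.7
tool_pos: [0.5037, 0.0745, 0.1912]
tcp_rot: [[0.095, 0.995, 0.006], [0.995, -0.095, 0.0], [0.001, 0.005, -1.0]]
wrist_force: [1.0, 0.3, -2.6]
opening: 0.0424
```

```bash
python3 -c "
from h import *
mz(4)"
```

```text
t 7.9 p [0.5037 0.0745 0.1912] yb -5.42 z [ 0.006  0.    -1.   ] F [ 1.07 -0.26 -1.56] M [ 0.068 -0.009  0.026] op 0.0417 q [  8.4  -1.6  -0.9  90.3  -0.  103.9]
Mz mean 0.045 sd 0.026 tau6 0.224
```

Call:
send_rows --pt "0 0 0 0 0 3" --pt "0 0 0 0 0 6" --pt "0 0 0 0 0 8" --pt "0 0 0 0 0 8"

```text
time: 8.3
tool_pos: [0.5037, 0.0745, 0.1912]
tcp_rot: [[0.232, 0.973, 0.006], [0.973, -0.232, 0.0], [0.002, 0.005, -1.0]]
wrist_force: [0.0, 0.9, -1.7]
opening: 0.042
```

```bash
python3 - <<'E'
from h import *
from plant import optics
mz(4)
f=optics.grab_frame("side");print(reds(f,(280,170,340,220)))
cv2.imwrite("pics/z2.png",cv2.resize(f["image"][130:230,250:350],None,fx=4,fy=4,interpolation=cv2.INTER_CUBIC)[:,:,::-1])
E
```

```text
t 8.5 p [0.5037 0.0746 0.1912] yb -13.36 z [ 0.006  0.    -1.   ] F [ 1.81  0.39 -3.01] M [ 0.064 -0.096  0.005] op 0.0424 q [  8.4  -1.6  -0.9  90.3  -0.  111.8]
Mz mean 0.053 sd 0.026 tau6 0.224
[([319.54, 187.14], [318, 183, 4, 10, 37]), ([289.0, 203.0], [289, 203, 1, 1, 1])]
```

View pics/z2.png

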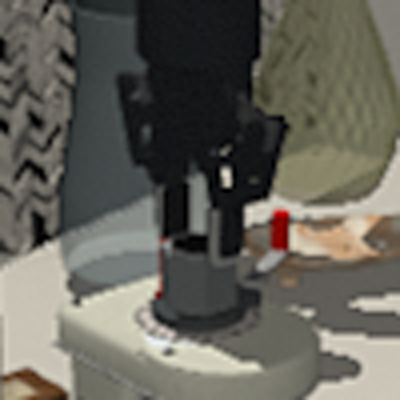

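The side crop shows the red mark now at the dial's left edge (crop x 162), so the dial is turning with the gripper.

Call:
send_rows --pt "0 0 0 0 0 3" --pt "0 0 0 0 0 6" --pt "0 0 0 0 0 8" --pt "0 0 0 0 0 8"

```text
time: 8.95
tool_pos: [0.5037, 0.0746, 0.1912]
tcp_rot: [[0.364, 0.931, 0.006], [0.931, -0.364, 0.0], [0.002, 0.005, -1.0]]
wrist_force: [0.6, 1.2, -1.7]
opening: 0.0422
```

```bash
python3 -c "
from h import *
mz(4)"
```

```text
t 9.15 p [0.5037 0.0746 0.1913] yb -21.31 z [ 0.006  0.    -1.   ] F [ 1.1   0.01 -2.3 ] M [ 0.088 -0.203  0.034] op 0.0421 q [  8.4  -1.6  -0.9  90.3  -0.  119.7]
Mz mean 0.042 sd 0.029 tau6 0.225
```

Call:
send_rows --pt "0 0 0 0 0 3" --pt "0 0 0 0 0 6" --pt "0 0 0 0 0 8" --pt "0 0 0 0 0 8"

```text
time: 9.55
tool_pos: [0.5038, 0.0745, 0.1913]
tcp_rot: [[0.489, 0.872, 0.006], [0.872, -0.489, 0.0], [0.003, 0.005, -1.0]]
wrist_force: [1.7, -0.0, -1.4]
opening: 0.0424
```

```bash
python3 -c "
from h import *
mz(4)"
```

```text
t 9.75 p [0.5038 0.0745 0.1912] yb -29.25 z [ 0.006  0.    -1.   ] F [-0.05  1.31 -1.78] M [ 0.027 -0.169  0.034] op 0.042 q [  8.4  -1.6  -0.9  90.3  -0.  127.7]
Mz mean 0.060 sd 0.022 tau6 0.224
```

Call:
send_rows --pt "0 0 0 0 0 3" --pt "0 0 0 0 0 6" --pt "0 0 0 0 0 8" --pt "0 0 0 0 0 8"

```text
time: 10.15
tool_pos: [0.5038, 0.0745, 0.1912]
tcp_rot: [[0.605, 0.796, 0.006], [0.796, -0.605, 0.0], [0.004, 0.004, -1.0]]
wrist_force: [0.8, -0.0, -2.3]
opening: 0.042
```

```bash
python3 -c "
from h import *
mz(4)"
```

```text
t 10.35 p [0.5038 0.0746 0.1912] yb -37.19 z [ 0.006  0.    -1.   ] F [ 1.16  0.7  -2.44] M [ 0.036 -0.205  0.201] op 0.042 q [  8.4  -1.6  -0.9  90.3  -0.  135.6]
Mz mean 0.208 sd 0.028 tau6 0.381
```

Call:
send_rows --pt "0 0 0 0 0 2" --pt "0 0 0 0 0 2" --pt "0 0 0 0 0 2"

```text
time: 10.65
tool_pos: [0.5038, 0.0746, 0.1912]
tcp_rot: [[0.631, 0.776, 0.006], [0.776, -0.631, 0.0], [0.004, 0.004, -1.0]]
wrist_force: [1.6, 0.9, -1.8]
opening: 0.042
```

```bash
python3 -c "
from h import *
mz(5)"
```

```text
t 10.9 p [0.5038 0.0746 0.1913] yb -39.17 z [ 0.006  0.    -1.   ] F [ 1.03  1.23 -2.92] M [ 0.041 -0.233  0.262] op 0.0424 q [  8.4  -1.6  -0.9  90.3  -0.  137.6]
Mz mean 0.273 sd 0.015 tau6 0.265
```

The burrs touch at a jaw bearing of about -31°; two readings put it at -31.3° and -30.9°. I back off to +59°.

Call:
send_rows --pt "0 0 0 0 0 -8" --pt "0 0 0 0 0 -16" --pt "0 0 0 0 0 -24" --pt "0 0 0 0 0 -32" --pt "0 0 0 0 0 -40"

```text
time: 11.4
tool_pos: [0.5037, 0.0745, 0.1912]
tcp_rot: [[-0.02, 1.0, 0.005], [1.0, 0.02, 0.0], [0.0, 0.005, -1.0]]
wrist_force: [0.1, 0.5, -2.2]
opening: 0.0423
```

Call:
send_rows --pt "0 0 0 0 0 -8" --pt "0 0 0 0 0 -16" --pt "0 0 0 0 0 -24" --pt "0 0 0 0 0 -32" --pt "0 0 0 0 0 -40"

```text
time: 11.9
tool_pos: [0.5036, 0.0745, 0.1912]
tcp_rot: [[-0.662, 0.749, 0.005], [0.749, 0.662, 0.0], [-0.003, 0.004, -1.0]]
wrist_force: [0.6, -0.4, -2.6]
opening: 0.042
```

```bash
python3 -c "
from h import *
mz(1);plan((.5037,.0745,.191),59)"
```

```text
t 11.95 p [0.5036 0.0745 0.1913] yb 41.95 z [ 0.005  0.    -1.   ] F [ 1.17 -0.09 -1.84] M [-0.008 -0.125 -0.034] op 0.0423 q [ 8.4 -1.6 -0.9 90.4 -0.  56.5]
Mz mean -0.054 sd 0.020 tau6 1.881
cm [-0.    0.01  0.03] rv [  0.21   0.23 -17.05]
```

Call:
send_rows --pt "0 0 0 0 0 -6" --pt "0 0 0 0 0 -12" --pt "0 0 0 0 0 -17" --pt "0 0 0 0 0 -17" --pt "0 0 0 0 0 -17"

```text
time: 12.45
tool_pos: [0.5036, 0.0744, 0.1913]
tcp_rot: [[-0.855, 0.519, 0.005], [0.519, 0.855, 0.0], [-0.004, 0.003, -1.0]]
wrist_force: [1.5, 0.6, -1.4]
opening: 0.0422
```

```bash
python3 -c "
from h import *
mz(2)"
```

```text
t 12.55 p [0.5036 0.0745 0.1913] yb 58.78 z [ 0.005  0.    -1.   ] F [ 0.62  0.89 -1.84] M [-0.001 -0.12  -0.02 ] op 0.0421 q [ 8.4 -1.6 -0.9 90.4 -0.  39.6]
Mz mean -0.033 sd 0.009 tau6 -0.093
```

Call:
send_rows --pt "0 0 0 0 0 0" --pt "0 0 0 0 0 0" --pt "0 0 0 0 0 0" --gripper 0.75

```text
time: 12.85
tool_pos: [0.5036, 0.0745, 0.1915]
tcp_rot: [[-0.855, 0.519, 0.006], [0.519, 0.855, 0.0], [-0.005, 0.003, -1.0]]
wrist_force: [0.1, -0.6, -0.3]
opening: 0.0637
```

Call:
send_rows --pt "0 0 -2 0 0 0" --pt "0 0 -5 0 0 0" --pt "0 0 -8 0 0 0" --pt "0 0 -8 0 0 0"

```text
time: 13.25
tool_pos: [0.5041, 0.0746, 0.2757]
tcp_rot: [[-0.855, 0.519, 0.011], [0.519, 0.855, 0.001], [-0.009, 0.007, -1.0]]
wrist_force: [0.7, -0.3, -0.1]
opening: 0.0641
```

```bash
python3 - <<'E'
from h import *
from plant import optics
st()
f=optics.grab_frame("side");np.savez("side2.npz",**f);print(reds(f,(280,170,340,220)))
t=optics.grab_frame("top");np.savez("top2.npz",**t);print(reds(t,(255,180,330,230)))
a=cv2.resize(f["image"][130:230,250:350],None,fx=4,fy=4,interpolation=cv2.INTER_CUBIC)
cv2.imwrite("pics/z3.png",a[:,:,::-1])
# lever plan for yaws
D=np.array([.5037,.0745])
for yaw in (-11.3,-13):
  y=np.radians(yaw);R=np.array([[np.cos(y),-np.sin(y)],[np.sin(y),np.cos(y)]])
  pv=D+R@[0,-.0455];print("pivot",pv)
  h=np.array([.507,-.0215]);v=h-pv;print("lever brg",np.degrees(np.arctan2(v[1],v[0]))-yaw,np.linalg.norm(v))
  for b in(-58,-66,-80,-95,-110,-124,-128):
    a=np.radians(b+yaw);print(b,b+yaw,(pv+.055*np.array([np.cos(a),np.sin(a)])).round(4))
E
```

```text
t 13.25 p [0.5041 0.0746 0.2757] yb 58.74 z [ 0.011  0.001 -1.   ] F [ 0.66 -0.29 -0.07] M [-0.004 -0.042 -0.01 ] op 0.0641 q [ 8.4  0.  10.1 99.4 -0.  39.7]
[([319.54, 187.14], [318, 183, 4, 10, 37]), ([292.75, 199.75], [292, 196, 2, 9, 12])]
[([311.0, 202.0], [310, 201, 3, 3, 9])]
pivot [0.49478445 0.02988203]
lever brg -65.32678129828587 0.05281413608166677
-58 -69.3 [ 0.5142 -0.0216]
-66 -77.3 [ 0.5069 -0.0238]
-80 -91.3 [ 0.4935 -0.0251]
-95 -106.3 [ 0.4793 -0.0229]
-110 -121.3 [ 0.4662 -0.0171]
-124 -135.3 [ 0.4557 -0.0088]
-128 -139.3 [ 0.4531 -0.006 ]
pivot [0.49346473 0.03016616]
lever brg -62.319809600127726 0.05340969870403359
-58 -71 [ 0.5114 -0.0218]
-66 -79 [ 0.504  -0.0238]
-80 -93 [ 0.4906 -0.0248]
-95 -108 [ 0.4765 -0.0221]
-110 -123 [ 0.4635 -0.016 ]
-124 -137 [ 0.4532 -0.0073]
-128 -141 [ 0.4507 -0.0044]
```

View pics/z3.png

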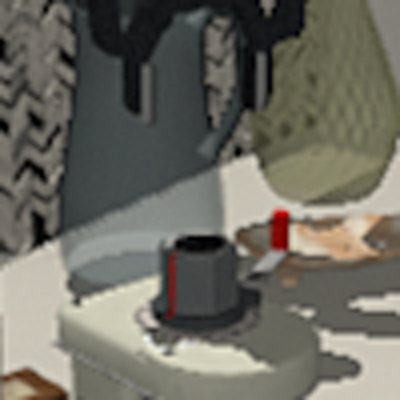

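The side crop shows the dial free, with the mark at crop (172,285), about 29° clockwise of where it started. The lever is unmoved, handle at crop (280,230). Now the lever: jaws tangential, straddling the handle.

```bash
python3 -c "
from h import *
print(proj(load('side2'),[[.5037+.0254*np.cos(a),.0745+.0254*np.sin(a),.18] for a in np.radians([80,89,98,118])]))
plan((.507,-.0225,.255),13.5)"
```

```text
[[291.36357784 199.61800504]
 [292.54916973 200.03965402]
 [293.89871909 200.38413923]
 [297.30645141 200.83008839]]
cm [-5.32 -8.11  1.7 ] rv [ 0.35  0.22 45.24]
```

Call:
send_rows --pt "-1.5 -2 0 0 0 9" --pt "-3 -4.5 0 0 0 18" --pt "-5.3 -8.1 0.5 0 0 27" --pt "-5.3 -8.1 1.5 0.3 0.2 36" --pt "-5.3 -8.1 1.7 0.3 0.2 45" --gripper 0.45 --squeeze 30

```text
time: 13.85
tool_pos: [0.5062, -0.0235, 0.2526]
tcp_rot: [[-0.264, 0.965, -0.002], [0.965, 0.264, 0.0], [0.001, -0.002, -1.0]]
wrist_force: [-0.3, 0.5, -0.0]
opening: 0.0388
```

Call:
send_rows --pt "0 0 0 0 0 0"

```text
time: 13.95
tool_pos: [0.5058, -0.0238, 0.2511]
tcp_rot: [[-0.26, 0.965, -0.004], [0.965, 0.26, 0.0], [0.001, -0.004, -1.0]]
wrist_force: [-0.2, 0.5, -1.1]
opening: 0.0384
```

```bash
python3 - <<'E'
from h import *
from plant import optics
st();plan((.507,-.0225,.183),13.5)
a=[]
for n,(x,y) in(("side",(270,130)),("top",(265,155))):
    f=optics.grab_frame(n); np.savez(n+"3.npz",**f); print(reds(f,(x,y,x+100,y+100)))
    a.append(cv2.resize(f["image"][y:y+100,x:x+100],None,fx=4,fy=4,interpolation=cv2.INTER_CUBIC))
cv2.imwrite("pics/z4.png",np.hstack(a)[:,:,::-1])
E
```

```text
t 13.95 p [ 0.5058 -0.0238  0.2511] yb 15.1 z [-0.004  0.    -1.   ] F [-0.24  0.45 -1.12] M [0.023 0.022 0.048] op 0.0384 q [-2.7 -0.2  7.1 97.6  0.  72.2]
cm [0.09 0.18 6.81] rv [-0.23 -0.08  1.6 ]
[([319.51, 187.63], [318, 183, 4, 10, 35]), ([292.5, 194.0], [292, 194, 2, 1, 2]), ([292.5, 200.5], [292, 196, 2, 10, 20]), ([292.4, 207.8], [292, 207, 2, 3, 5])]
[]
```

View pics/z4.png

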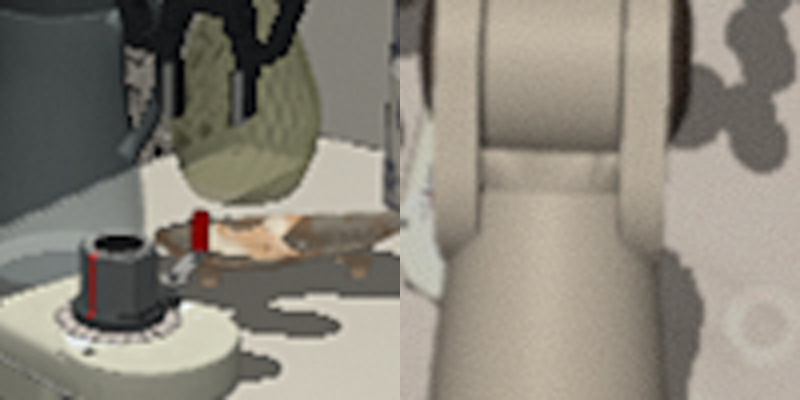

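The fingertips at crop x 175 and 240 straddle the red post at x 200. Descending.

Call:
send_rows --pt "0.1 0.2 1.5 0 0 0.5" --pt "0.1 0.2 3.5 0 0 1" --pt "0.1 0.2 5.5 -0.2 0 1.6" --pt "0.1 0.2 6.8 -0.2 0 1.6" --pt "0.1 0.2 6.8 -0.2 0 1.6"

```text
time: 14.55
tool_pos: [0.5065, -0.0217, 0.1818]
tcp_rot: [[-0.243, 0.97, -0.003], [0.97, 0.243, 0.001], [0.002, -0.003, -1.0]]
wrist_force: [0.1, -0.7, -0.1]
opening: 0.0386
```

Call:
send_rows --pt "0 0 0 0 0 0" --pt "0 0 0 0 0 0" --pt "0 0 0 0 0 0" --gripper 0.2

```text
time: 14.85
tool_pos: [0.5068, -0.0218, 0.1827]
tcp_rot: [[-0.244, 0.97, -0.002], [0.97, 0.244, 0.001], [0.002, -0.002, -1.0]]
wrist_force: [0.3, -0.2, 0.5]
opening: 0.0172
```

```bash
cat >> h.py <<'E'
def arc(brgs,z=.183,pv=(.4942,.030)):
    from plant import observe
    s=observe(); R=np.array(s["tcp_rot"])
    for b in brgs:
        a=np.radians(b); p=np.array([pv[0]+.055*np.cos(a),pv[1]+.055*np.sin(a),z])
        th=a+np.pi/2; y=np.array([np.cos(th),np.sin(th),0]); zz=np.array([0,0,-1.])
        T=np.c_[np.cross(y,zz),y,zz]
        print(b,np.round(R.T@(p-s["tool_pos"])*100,1),np.round(np.degrees(Ro.from_matrix(R.T@T).as_rotvec()),1))
E
python3 -c "
from h import *
from plant import optics
st();arc(range(-80,-146,-7))
f=optics.grab_frame('side');print(reds(f,(280,170,340,220)))"
```

```text
t 14.85 p [ 0.5068 -0.0218  0.1827] yb 14.1 z [-0.002  0.001 -1.   ] F [ 0.3  -0.15  0.52] M [ 0.041  0.052 -0.025] op 0.0172 q [-2.5 -1.5 -1.8 89.8  0.1 73.4]
-80 [-0.2 -0.4 -0. ] [-0.1 -0.1  4.1]
-87 [-0.1 -1.  -0. ] [-0.1 -0.1 11.1]
-94 [ 0.1 -1.7 -0. ] [-0.1 -0.1 18.1]
-101 [ 0.3 -2.3 -0. ] [-0.1 -0.1 25.1]
-108 [ 0.7 -2.9 -0. ] [-0.1 -0.1 32.1]
-115 [ 1.1 -3.4 -0. ] [-0.1 -0.1 39.1]
-122 [ 1.5 -3.9 -0. ] [-0.1 -0.  46.1]
-129 [ 2.  -4.4 -0. ] [-0.1 -0.  53.1]
-136 [ 2.6 -4.7 -0. ] [-0.1 -0.  60.1]
-143 [ 3.2 -5.  -0. ] [-0.1 -0.  67.1]
[([319.46, 187.62], [318, 183, 4, 10, 37]), ([292.5, 194.0], [292, 194, 2, 1, 2]), ([292.5, 200.5], [292, 196, 2, 10, 20]), ([292.4, 207.8], [292, 207, 2, 3, 5])]
```

Call:
send_rows --pt "-0.2 -0.4 0 0 0 4" --pt "-0.1 -1.0 0 0 0 11" --pt "0.1 -1.7 0 0 0 18" --pt "0.3 -2.3 0 0 0 25" --pt "0.7 -2.9 0 0 0 32"

```text
time: 15.4
tool_pos: [0.4776, -0.0228, 0.1832]
tcp_rot: [[0.313, 0.95, -0.0], [0.95, -0.313, -0.0], [-0.0, -0.0, -1.0]]
wrist_force: [4.8, -5.8, -1.4]
opening: 0.017
```

```bash
python3 -c "
from h import *
from plant import optics
st()
f=optics.grab_frame('side');print(reds(f,(280,170,350,220)));arc(range(-108,-148,-4))"
```

```text
t 15.4 p [ 0.4776 -0.0228  0.1832] yb -18.22 z [-0. -0. -1.] F [ 4.76 -5.82 -1.43] M [-1.302 -0.915 -0.031] op 0.017 q [ -2.7  -5.5  -5.6  90.   -0.  105.5]
[([328.39, 190.36], [327, 185, 4, 10, 28]), ([293.5, 194.0], [293, 194, 2, 1, 2]), ([292.81, 203.12], [292, 196, 2, 14, 16])]
-108 [0. 0. 0.] [-0.   0.  -0.6]
-112 [ 0.  -0.3  0. ] [-0.   0.   3.4]
-116 [ 0.1 -0.7  0. ] [-0.   0.   7.4]
-120 [ 0.1 -1.1  0. ] [-0.   0.  11.4]
-124 [ 0.2 -1.5  0. ] [-0.   0.  15.4]
-128 [ 0.3 -1.8  0. ] [-0.   0.  19.4]
-132 [ 0.5 -2.2  0. ] [-0.   0.  23.4]
-136 [ 0.6 -2.5  0. ] [-0.   0.  27.4]
-140 [ 0.8 -2.9  0. ] [-0.   0.  31.4]
-144 [ 1.  -3.2  0. ] [-0.   0.  35.4]
```

Call:
send_rows --pt "0 -0.4 0 0 0 4" --pt "0.1 -0.9 0 0 0 9" --pt "0.2 -1.4 0 0 0 14" --pt "0.3 -1.7 0 0 0 18" --pt "0.4 -2.0 0 0 0 21"

```text
time: 15.95
tool_pos: [0.4594, -0.0128, 0.1838]
tcp_rot: [[0.639, 0.769, 0.0], [0.769, -0.639, -0.001], [-0.001, 0.001, -1.0]]
wrist_force: [1.1, -5.2, -0.9]
opening: 0.0171
```

```bash
python3 -c "
from h import *
from plant import optics
st()
f=optics.grab_frame('side');print(reds(f,(280,170,350,220)));arc(range(-130,-148,-2))"
```

```text
t 15.95 p [ 0.4594 -0.0128  0.1838] yb -39.69 z [ 0.    -0.001 -1.   ] F [ 1.1  -5.17 -0.91] M [-1.067 -0.329 -0.039] op 0.0171 q [-1.500e+00 -8.100e+00 -7.800e+00  9.030e+01 -1.000e-01  1.282e+02]
[([333.24, 194.48], [331, 192, 5, 6, 25]), ([292.5, 194.0], [292, 194, 2, 1, 2]), ([292.81, 203.12], [292, 196, 2, 14, 16])]
-130 [ 0.  -0.1  0.1] [0.1 0.1 0.2]
-132 [ 0.  -0.2  0.1] [0.1 0.  2.2]
-134 [ 0.  -0.4  0.1] [0.1 0.  4.2]
-136 [ 0.1 -0.6  0.1] [0.1 0.  6.2]
-138 [ 0.1 -0.8  0.1] [0.1 0.  8.2]
-140 [ 0.1 -1.   0.1] [ 0.1  0.  10.2]
-142 [ 0.1 -1.2  0.1] [ 0.1  0.  12.2]
-144 [ 0.2 -1.4  0.1] [ 0.1  0.  14.2]
-146 [ 0.2 -1.6  0.1] [ 0.1  0.  16.2]
```

Call:
send_rows --pt "0 -0.3 0 0 0 3" --pt "0 -0.5 0 0 0 5" --pt "0.1 -0.7 0 0 0 7" --pt "0.1 -0.7 0 0 0 7" --pt "0.1 -0.7 0 0 0 7"

```text
time: 16.5
tool_pos: [0.4546, -0.0073, 0.184]
tcp_rot: [[0.728, 0.686, 0.0], [0.686, -0.728, -0.001], [-0.0, 0.001, -1.0]]
wrist_force: [0.0, -0.2, 0.6]
opening: 0.0171
```

```bash
python3 -c "
from h import *
from plant import optics
st()
f=optics.grab_frame('side');print(reds(f,(280,170,350,220)));arc(range(-136,-146,-2))"
```

```text
t 16.5 p [ 0.4546 -0.0073  0.184 ] yb -46.69 z [ 0.    -0.001 -1.   ] F [ 0.01 -0.21  0.64] M [-0.202 -0.029 -0.095] op 0.0171 q [-9.000e-01 -8.800e+00 -8.400e+00  9.040e+01 -1.000e-01  1.358e+02]
[([334.0, 195.42], [332, 193, 5, 6, 26]), ([292.5, 194.0], [292, 194, 2, 1, 2]), ([292.46, 202.08], [291, 196, 3, 13, 26])]
-136 [-0.1  0.1  0.1] [ 0.1  0.  -0.7]
-138 [-0.1 -0.1  0.1] [0.1 0.  1.3]
-140 [-0.  -0.3  0.1] [0.1 0.  3.3]
-142 [-0.  -0.5  0.1] [0.1 0.  5.3]
-144 [-0.  -0.7  0.1] [0.1 0.  7.3]
```

Call:
send_rows --pt "0 -0.2 0 0 0 1" --pt "0 -0.2 0 0 0 1" --pt "0 -0.35 0 0 0 3" --pt "0 -0.35 0 0 0 3"

```text
time: 16.95
tool_pos: [0.4522, -0.0048, 0.1841]
tcp_rot: [[0.763, 0.646, 0.001], [0.646, -0.763, -0.001], [-0.0, 0.001, -1.0]]
wrist_force: [1.9, -2.5, -0.1]
opening: 0.0172
```

```bash
python3 -c "
from h import *
from plant import optics
st()
f=optics.grab_frame('side');print(reds(f,(280,170,350,220)))"
```

```text
t 16.95 p [ 0.4522 -0.0048  0.1841] yb -49.73 z [ 0.001 -0.001 -1.   ] F [ 1.86 -2.54 -0.11] M [-0.363 -0.1   -0.03 ] op 0.0172 q [-6.000e-01 -9.100e+00 -8.700e+00  9.040e+01 -1.000e-01  1.392e+02]
[([292.5, 194.0], [292, 194, 2, 1, 2]), ([334.12, 196.15], [332, 194, 5, 6, 26]), ([292.5, 202.0], [292, 196, 2, 13, 26])]
```

Call:
send_rows --pt "0 -0.15 0 0 0 1" --pt "0 -0.3 0 0 0 2" --pt "0 -0.3 0 0 0 2"

```text
time: 17.3
tool_pos: [0.4516, -0.0037, 0.1843]
tcp_rot: [[0.785, 0.619, 0.004], [0.619, -0.785, -0.004], [0.0, 0.006, -1.0]]
wrist_force: [9.0, -10.7, -3.2]
opening: 0.0172
```

```bash
python3 -c "
from h import *
from plant import optics
st()
f=optics.grab_frame('side');print(reds(f,(280,170,350,220)))"
```

```text
t 17.3 p [ 0.4516 -0.0037  0.1843] yb -51.73 z [ 0.004 -0.004 -1.   ] F [  8.96 -10.7   -3.18] M [-2.182 -1.767  0.057] op 0.0172 q [ -0.3  -9.4  -8.9  90.3  -0.3 141.4]
[([292.5, 194.0], [292, 194, 2, 1, 2]), ([334.12, 196.15], [332, 194, 5, 6, 26]), ([292.5, 202.0], [292, 196, 2, 13, 26])]
```

The force rose to 14 N with the handle no longer moving, so the lever is at its stop. Back off, open, lift and check.

Call:
send_rows --pt "0 0.3 0 0 0 0" --pt "0 0.3 0 0 0 0" --pt "0 0.3 0 0 0 0" --gripper 0.4

```text
time: 17.65
tool_pos: [0.4533, -0.0059, 0.1842]
tcp_rot: [[0.785, 0.62, 0.003], [0.62, -0.785, -0.004], [0.0, 0.005, -1.0]]
wrist_force: [0.2, 0.7, 0.8]
opening: 0.0339
```

Call:
send_rows --pt "0 0 -2 0 0 0" --pt "0 0 -5 0 0 0" --pt "0 0 -9 0 0 0" --pt "0 0 -13 0 0 0" --pt "0 0 -13 0 0 0"

```text
time: 18.15
tool_pos: [0.4536, -0.0051, 0.3192]
tcp_rot: [[0.785, 0.62, 0.01], [0.62, -0.785, -0.003], [0.006, 0.009, -1.0]]
wrist_force: [0.8, -0.1, -0.3]
opening: 0.0338
```

```bash
python3 - <<'E'
from h import *
st();plan((.30,-.25,.33),-52)
E
```

```text
t 18.15 p [ 0.4536 -0.0051  0.3192] yb -51.69 z [ 0.01  -0.003 -1.   ] F [ 0.8  -0.07 -0.28] M [ 0.009  0.001 -0.036] op 0.0338 q [ -0.5  -5.7   9.7 104.8  -0.2 141.2]
cm [-27.22   9.7   -1.14] rv [ 0.49 -0.32  0.31]
```

Moving aside to see the top view.

Call:
send_rows --pt "-27 9.7 -1 0 0 0" --pt "-27 9.7 -1 0 0 0" --pt "-27 9.7 -1 0 0 0" --pt "-27 9.7 -1 0 0 0" --pt "-27 9.7 -1 0 0 0"

```text
time: 18.65
tool_pos: [0.3197, -0.2184, 0.3266]
tcp_rot: [[0.784, 0.621, 0.01], [0.621, -0.784, -0.003], [0.006, 0.009, -1.0]]
wrist_force: [1.5, -0.8, -0.7]
opening: 0.0342
```

Call:
send_rows --pt "0 0 0 0 0 0" --pt "0 0 0 0 0 0"

```text
time: 18.85
tool_pos: [0.3189, -0.2191, 0.3263]
tcp_rot: [[0.786, 0.618, 0.01], [0.618, -0.786, -0.002], [0.006, 0.008, -1.0]]
wrist_force: [-1.0, -0.8, -0.0]
opening: 0.0344
```

```bash
python3 - <<'E'
from h import *
from plant import optics
st(); a=[]
for n,(x,y) in(("side",(255,160)),("top",(245,165))):
    f=optics.grab_frame(n); np.savez(n+"4.npz",**f); r=reds(f,(x,y,x+95,y+100)); print(n,r)
    a.append(cv2.resize(f["image"][y:y+120,x:x+100],None,fx=4,fy=4,interpolation=cv2.INTER_CUBIC))
cv2.imwrite("pics/z5.png",np.hstack(a)[:,:,::-1])
s=load("side4")
print(proj(s,[[.5037+.0254*np.cos(b),.0745+.0254*np.sin(b),.18] for b in np.radians([80,85,90,95])])[:,0])
for q in(1,1.08,1.15):
  b=np.radians(-70-57.3*q);P=[.4942+.055*np.cos(b),.030+.055*np.sin(b)]
  print(q,proj(s,[P+[.1765]]),proj(load("top4"),[P+[.19]]))
E
```

```text
t 18.85 p [ 0.3189 -0.2191  0.3263] yb -51.85 z [ 0.01  -0.002 -1.   ] F [-0.99 -0.76 -0.01] M [-0.03  -0.014 -0.028] op 0.0344 q [-34.6 -14.    3.4 106.8   0.2 107.2]
side [([334.2, 194.02], [332, 189, 5, 11, 44]), ([292.5, 194.0], [292, 194, 2, 1, 2]), ([292.5, 202.0], [292, 196, 2, 13, 26])]
top [([306.0, 219.8], [305, 218, 3, 4, 10])]
[291.36357784 292.00012733 292.69161098 293.43267616]
1 [[332.65298258 191.45237624]] [[308.38695441 216.84523037]]
1.08 [[333.15592254 192.06780644]] [[307.50569251 217.92480821]]
1.15 [[333.49042658 192.61796815]] [[306.66551247 218.80993533]]
```

View pics/z5.png

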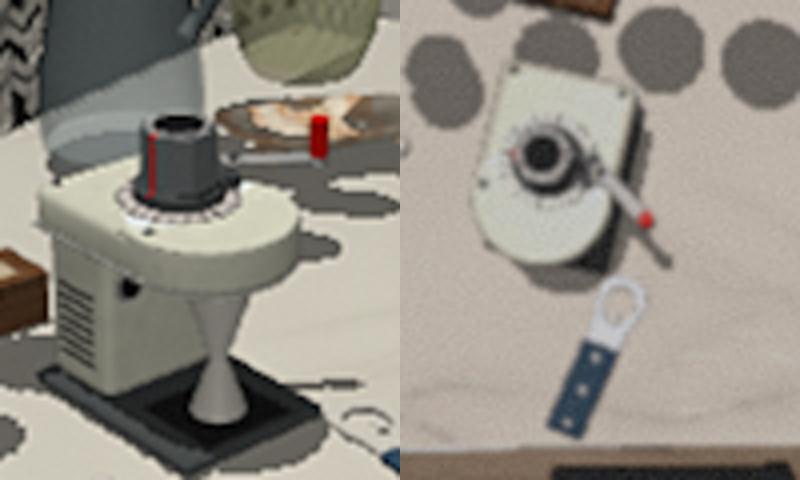

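The last view shows the lever fully over (handle at top (306,219.8), at or past the predicted 1.15 rad position), the dial mark unchanged at side (292.5,202), and the jigger upright under the spout.

```bash
python3 -c "
from plant import close_job
print(close_job())"
```

```text
the job is handed in; nothing more can be done
None
```

The grind is set and clamped, and the job was handed in at about 19 s of the 72 s allowed. No verdict is reported.

- **Touch point:** I gripped the dial on its flats and turned it clockwise. The drag stayed near 0.05 N m until the burrs touched. It then read 0.21 N m, and 0.27 N m 2° further on. That puts first touch at a jaw bearing of about -31° and the furthest turn about 0.14 rad beyond it, under the 0.3 rad limit.
- **Back-off:** I backed the dial off to a jaw bearing of 58.8°, about 90° from touch. The red mark in the camera image agrees to about 2°.
- **Clamp:** I swung the lever until the force rose to 14 N and the handle stopped moving. In both final views the handle is at or slightly past the computed place for 1.15 rad.
- **Last check:** The mark has moved by less than about 2° since clamping, and the jigger stands upright under the spout. I did not measure the other bystanders again. The arm kept above or clear of them and felt no unexpected contact.

None of the checks failed. Three small disagreements showed up:
- The two cameras differed by 2–3 mm on the dial and handle positions, about the stated calibration error.
- The grip opening read 42 mm on the 44 mm dial.
- The handle's final image position was about 1 pixel beyond the prediction.

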